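# Unlock the café cash box and hold its catch drawn

## Task

Open the café's blue cash box for me: take the red-headed key off its peg on the key stand, put it fully home in the lock on the lid, jiggling it past the sticky pins rather than forcing it, then turn it a quarter turn clockwise against the spring. Finish while still gripping the key and holding it turned, so that the catch stays drawn and I can lift the lid; do not let go. Leave the other two keys on their pegs and the mug where it stands.

Things in the scene. Friction and masses are not known exactly. Their poses are not given: they have to be found in the camera images.
- key_stand: Fixed wooden key stand. Origin: centre of the underside; z up, x from the pegs to the rail, away from the robot give or take its yaw. Base 80 (x) by 235 (y) mm, 14 high; two end posts carry a level rail along y, 108 to 122 high, front face at x = +26. Three level steel pegs 4.4 mm thick stick out of the rail along -x, 115 high, at y = -75, 0, +75, each with a 6 mm ball end at x = -14. A key hangs on each.
- key_red: Loose flat steel key, red plastic head, 30 g, hanging upright on any one peg. Origin: centre of the head's underside (the shoulder); z up through the head, blade along -z, x = thickness (along the peg), y = width. Head 28 wide (y), 9 thick (x), 38 high, edges flat at y = +-14 mm; grip it from above over those edges. Same either way round (half turn about z).
- key_red_hole (a point): Centre of the hole in the red head, 30 mm above the key's origin: runs through in x, 9 mm wide, 8 mm high. Hanging, its roof rests on the peg; lift the key 2 mm so that the hole clears the peg's ball end, then draw it straight off along the stand's -x, at least 30 mm.
- key_red_tip (a point): Blade tip, 30 mm below the key's origin. Just under the head is a round throat 3.6 mm thick, z = 0 to -6; the blade is 10 wide (y) and 3 thick (x) from z = -6 to -30, its tip bevelled at 45 degrees to 4 mm wide over the last 3 mm.
- key_black: Same key with a black head, for another lock, hanging on another peg; leave it there. Same origin and axes.
- key_green: Same key with a green head, for another lock, hanging on another peg; leave it there. Same origin and axes.
- mug: Blue mug, 80 mm across, 95 mm high, loose, standing behind the work. Origin: centre of the underside.
- cash_box: Fixed blue steel cash box, 180 (x) by 250 (y) mm, lid top 90 mm high. Origin: centre of the underside; z up, x to the hinge side, away from the robot give or take its yaw. A steel carrying handle lies folded on the lid, up to 98 mm high, x = +12 to +53. The lock is in the lid at x = -52, y = 0.
- lock_face (a point): Centre of the lock's flat steel face, 94 mm above the counter, axes parallel to the box's. Keyway straight down: 5.0 (x) by 12.6 mm (y), mouth bevelled 1.5 mm, so the key's width lies along the box's y. Home = key's shoulder on this face, key origin at this point, tip 30 mm deep. The key can turn only within 2 mm of home.
- keyway (a point): 4 mm under the lock's face, where the turning core begins (slot 4.6 x 12.5). In it two sprung pins, 12 mm (+y side) and 20 mm (-y side) below the face, reach 2.3 mm into the blade's way. They stick, about 6 N sideways each: a straight push may jam at 15 to 30 N. Rocking the hand 2 to 4 mm to and fro along the key's width (y) under a push of about 7 N nudges them aside; there they stay.
- lock_core (a joint): Turning core of the lock, rad: 0 locked (start), grows clockwise seen from above, stop at 1.57. A spring turns it back with 0.03 N m at 0, rising to 0.12 N m at the stop. The key has about 0.15 rad of play in the slot, so the hand must turn that much further. It draws the catch, a brass bolt in the window in the box's front.
Things that resemble listed ones, but are neither listed nor needed, are in the scene too. There is more than one size of the key_red; the one meant has the size given above.

How it is judged:
By the outcome, as a careful person would: the job done as asked, in the order asked, and still so for the second after the job is handed in, while the arm keeps its last pose, push and grip.
It also fails if it takes over 58 s, if anything falls off the work surface, if the arm or the gripper's body presses on something with over 40 N, if the wrist force passes 120 N, or if a joint passes its speed limit or range.

## Robot

A 7-joint arm with a two-finger parallel gripper is mounted at the origin on the work surface. World frame = base frame: x ahead of the robot, y to its left, z up, the work surface at z = 0. Lengths are in m, angles in rad, forces in N, time in s.
With the tool pointing down it reaches from about 0.425 to 0.95 m from the base axis. Payload 4.7 kg.
Tool frame: the origin (TCP) lies at the very end of the fingers, on their centre line; the grasp point (between the pads) lies 19 mm behind it; z points along the fingers, y is the direction in which the jaws open and shut (so a half turn about z gives the same grasp; the last joint's range is limited). The gripper opens to 85 mm and grips with 20 to 120 N. Pads are 22 mm wide; open, the fingers measure 114 mm over their backs; the gripper's body (76 mm by 85 mm) begins 54 mm behind the grasp point. The pads swing forward as they close: fully open they stand 13 mm farther back than shut.
Start: joints at [-1.255, 0.469, -0.049, 1.532, 0.024, 1.141, -0.082], TCP at [0.228, 0.635, 0.231] pointing down, gripper open.
Joint ranges: [-2.59, 2.59], [-0.33, 1.99], [-1.39, 1.29], [0.1, 2.45], [-1.04, 4.18], [0.21, 1.99], [-2.66, 2.66]. Speed limits (rad/s): [2.57, 2.57, 3.14, 3.14, 3.14, 3.14, 3.14].

## Interface

Orientations are given as [roll, pitch, yaw] about the fixed x, y, z axes, in that order (R = Rz(yaw) Ry(pitch) Rx(roll)).
In Python, from bench import manip gives the robot as it stands.
- The arm moves only by the shell command python3 -m creep 'ROWS' [FORCE]. ROWS is JSON, a list of rows, each a list of 7 numbers: the turn, a rotation vector about the world's x, y, z in units of 6 degrees (1.0 is 6 degrees), then the shift along the world's x, y, z in mm, then the opening in per cent of the stroke, from 0 (shut) to 100 (fully open). In form: [[rx, ry, rz, x, y, z, gripper], ...]. A call has 1 to 10 rows; each row shifts and turns the commanded pose from where the row before left it; what a row does not reach is not made up. A row lasts 1/8 s, in which the tool goes at most 62.5 mm and 10.7 degrees, less where a joint would pass 70% of its speed; a pose out of reach is approached as far as the arm can. A call with a gripper value outside its range is refused whole. The fingers move at their own pace and stop on an object; FORCE is the grip in N (left out, the last holds). Time passes only in rows, so rows that do not move let the fingers close. It gives the time, the measured TCP pose, the force and the opening at its end, in the units of the state.
- manip.read_state(): the state, without advancing time (a new reading comes with each control period).
- manip.snapshot(name): name is "scene" or "top" or "wrist"; returns the picture (400x640x3 uint8, red, green, blue); there is no depth.
- manip.camera_params(name): a dict with "fx", "fy", "cx", "cy" (pixels), "extrinsics" (4x4, takes a point from camera to world coordinates); the wrist camera has in their place "mount" (4x4, takes a point from camera to tool coordinates, whose origin is the TCP and whose axes are the flange's). Camera axes: x right, y down, z forward; pixel columns grow to the right and rows downward; lengths in m; the calibration is good to about 2 mm. A picture is of the moment at which its call begins: read the wrist's pose just before it. camera_params takes no time and is no camera call.
- manip.finish_job(): hands the job in, once; it reports no verdict.
The state is a dict: "time": time; "q": joint angles; "qd": joint speeds; "effort": joint torques, N m; "tool_pos": TCP position; "ee_rot": TCP orientation; "contact_force": force on the tool from outside, world axes, zero at the start; "torque": the same for the moment, N m; "width": finger opening in m.
Only numpy, scipy, OpenCV 4.12 (cv2) and the standard library are available. Lean on these libraries where they do the work, as an engineer would, in place of code of your own. Each camera call takes 0.05 s, during which the arm holds its last target. There are 200 camera calls.

## Working session

There is one attempt and no reset: what is moved stays moved. The work goes in short steps, Python scripts to look and compute and a shell command to move; the robot and the scene stay as the last step left them, time stands still between calls to the robot, and variables do not carry over. Pictures are saved under pics/ and viewed, about 8 in all and at most 12, crops included, and the job is handed in when it is done.

```bash
mkdir -p pics; ls
python3 - <<'E'
from bench import manip
import cv2,numpy as np
s=manip.read_state(); print({k:np.round(v,3).tolist() for k,v in s.items()})
a=manip.snapshot("scene");b=manip.snapshot("top")
for n,i in(("scene",a),("top",b)):
    cv2.imwrite(f"pics/{n}0.png",i[...,::-1])
    p=manip.camera_params(n);print(n,p['fx'],p['fy'],p['cx'],p['cy'],np.round(p['extrinsics'],3).tolist())
cam=manip.camera_params("wrist");print(cam)
E
```

```text
pics
{'time': 0.0, 'q': [-1.255, 0.469, -0.049, 1.534, 0.024, 1.141, -0.082], 'qd': [0.0, -0.001, 0.001, 0.0, 0.0, 0.001, 0.0], 'effort': [-0.001, -51.03, -0.047, -23.772, 0.011, 0.007, -0.0], 'tool_pos': [0.228, 0.635, 0.23], 'ee_rot': [-3.14, 0.0, 2.797], 'contact_force': [0.431, -0.054, 0.041], 'torque': [-0.014, -0.019, -0.046], 'width': 0.085}
scene 502.9383616176259 502.9383616176259 316.6912258872224 197.56080448068982 [[-0.354, 0.594, -0.722, 1.32], [0.935, 0.218, -0.279, 0.32], [-0.008, -0.774, -0.633, 0.704], [0.0, 0.0, 0.0, 1.0]]
top 389.55396984511117 389.55396984511117 316.55924066632275 190.9810484025149 [[0.016, -0.997, 0.071, 0.58], [-1.0, -0.017, -0.008, 0.051], [0.009, -0.071, -0.997, 0.886], [0.0, 0.0, 0.0, 1.0]]
{'fx': 330.1469000083606, 'fy': 330.1469000083606, 'cx': 320.2343307734585, 'cy': 201.20841202234521, 'mount': array([[-4.06310792e-04, -9.56353013e-01, -2.92213536e-01,
         7.52698035e-02],
       [ 9.99998620e-01,  8.21177427e-05, -1.65921055e-03,
        -8.43560232e-05],
       [ 1.61078693e-03, -2.92213806e-01,  9.56351660e-01,
        -1.41725878e-01],
       [ 0.00000000e+00,  0.00000000e+00,  0.00000000e+00,
         1.00000000e+00]])}
```

View pics/scene0.png

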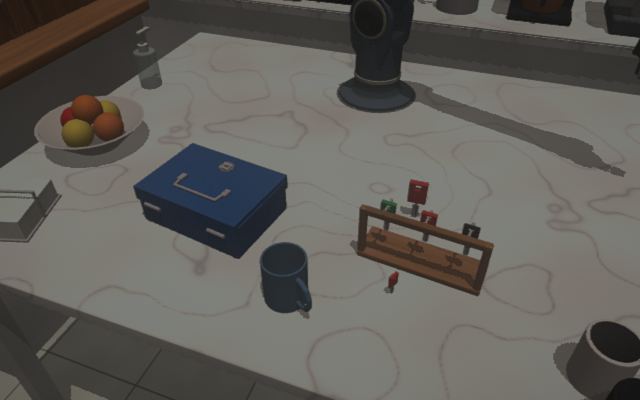

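View pics/top0.png

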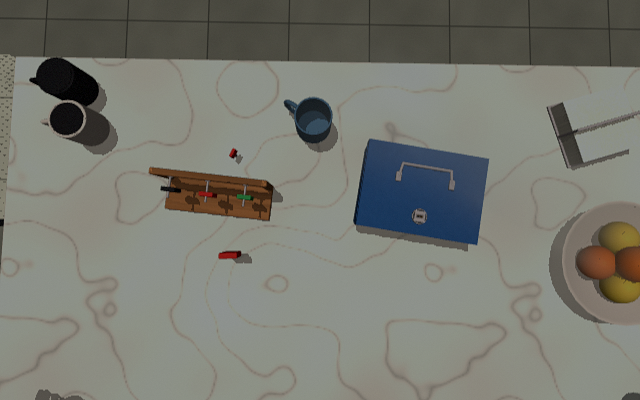

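The top view shows the stand at about (218,193), with black, red and green keys at (171,189), (207,195) and (244,197). The lock is at (419,215) on the box, and decoy red keys stand at (229,255) and (234,153). Next I'll measure.

```bash
cat > h.py <<'E'
from bench import manip
import cv2,numpy as np
from scipy.spatial.transform import Rotation as R
def T(name,s=None):
    p=manip.camera_params(name)
    if name!="wrist": return p,p['extrinsics']
    E=np.eye(4);E[:3,:3]=R.from_euler('xyz',s['ee_rot']).as_matrix();E[:3,3]=s['tool_pos']
    return p,E@p['mount']
def cast(p,E,uv,z):
    uv=np.atleast_2d(uv).astype(float)
    d=np.c_[(uv[:,0]-p['cx'])/p['fx'],(uv[:,1]-p['cy'])/p['fy'],np.ones(len(uv))]@E[:3,:3].T
    o=E[:3,3];return o+d*((z-o[2])/d[:,2])[:,None]
def proj(p,E,X):
    X=(np.atleast_2d(X)-E[:3,3])@E[:3,:3]
    return np.c_[X[:,0]/X[:,2]*p['fx']+p['cx'],X[:,1]/X[:,2]*p['fy']+p['cy']]
E
python3 - <<'E'
from h import *
im=cv2.imread("pics/top0.png");p,E=T("top")
hsv=cv2.cvtColor(im,cv2.COLOR_BGR2HSV);H,S,V=[hsv[...,i].astype(int) for i in range(3)]
b=((H>105)&(H<125)&(S>130)).astype(np.uint8)
n,l,st,c=cv2.connectedComponentsWithStats(b)
i=1+st[1:,4].argmax();m=(l==i).astype(np.uint8);print(st[i],c[i])
cn=max(cv2.findContours(m,0,1)[0],key=cv2.contourArea)
q=cv2.approxPolyDP(cv2.convexHull(cn),6,True)[:,0];print(q.tolist());print(np.round(cast(p,E,q,.09),4).tolist())
for nm,mm in(("red",((H<8)|(H>172))&(S>170)&(V>70)),("green",(H>40)&(H<85)&(S>120))):
    n,l,st,c=cv2.connectedComponentsWithStats(mm.astype(np.uint8))
    for k in range(1,n):
        if st[k,4]>15 and c[k][0]<500: print(nm,st[k].tolist(),c[k].round(1),cast(p,E,c[k],.121).round(4))
print('lock',cast(p,E,[419.5,215.5],.094))
cv2.imwrite("pics/c1.png",np.hstack([cv2.resize(im[140:270,145:285],None,fx=3,fy=3,interpolation=2),cv2.resize(im[185:250,385:455],None,fx=5,fy=6,interpolation=2)]))
E
```

```text
[ 354  150  127   95 6839] [412.46775844 202.7069747 ]
[[368, 150], [423, 169], [480, 212], [476, 244], [355, 223]]
[[0.724, -0.0602, 0.09], [0.6864, -0.174, 0.09], [0.5998, -0.2907, 0.09], [0.5346, -0.2817, 0.09], [0.5732, -0.0348, 0.09]]
red [230, 149, 5, 8, 22] [231.7 152.2] [[0.7091 0.2139 0.121 ]]
red [198, 191, 15, 6, 66] [205.1 193.5] [[0.6263 0.2635 0.121 ]]
red [219, 252, 18, 6, 99] [227.9 254.7] [[0.5081 0.215  0.121 ]]
green [237, 194, 17, 6, 72] [244.4 196.7] [[0.6215 0.1863 0.121 ]]
lock [[ 0.59058793 -0.16543232  0.094     ]]
```

View pics/c1.png

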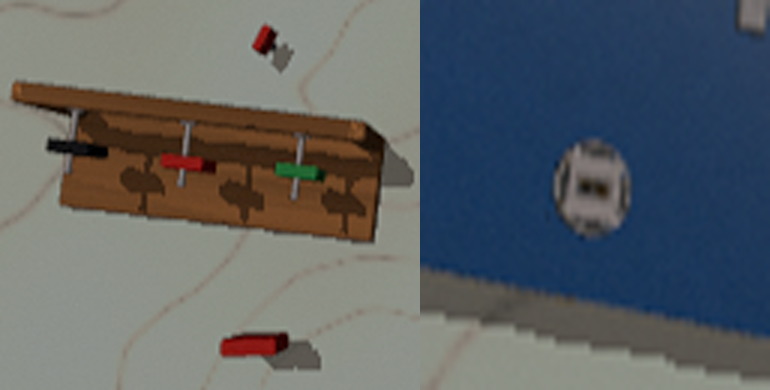

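```bash
python3 - <<'E'
from h import *
def tri(a,b):
    A=[];B=[]
    for n,uv in(("top",a),("scene",b)):
        p,E=T(n);d=cast(p,E,uv,0)[0]-E[:3,3];d/=np.linalg.norm(d);M=np.eye(3)-np.outer(d,d);A.append(M);B.append(M@E[:3,3])
    return np.linalg.solve(sum(A),sum(B)).round(4)
print(tri([228,253],[418,183]), tri([205,193],[429,213]), tri([244.5,196],[388,202]))
E
python3 -m creep '[[0,0,0.25,29.2,-41.5,0,100],[0,0,0.25,29.2,-41.5,0,100],[0,0,0.25,29.2,-41.5,0,100],[0,0,0.25,29.2,-41.5,0,100],[0,0,0.25,29.2,-41.5,0,100],[0,0,0.25,29.2,-41.5,0,100],[0,0,0.25,29.2,-41.5,0,100],[0,0,0.25,29.2,-41.5,0,100],[0,0,0.24,29.2,-41.5,0,100],[0,0,0,29.2,-41.5,0,100]]'
```

```text
[0.5084 0.2222 0.0911] [0.6273 0.2638 0.1216] [0.6224 0.1874 0.121 ]
time: 1.35
tool_pos: [0.5206, 0.2188, 0.2311]
ee_rot: [-3.141, -0.001, 3.032]
contact_force: [0.1, 0.7, 0.1]
width: 0.0855
```

Run:
```python
from h import *
s=manip.read_state();im=manip.snapshot("wrist")[...,::-1].copy();cv2.imwrite("pics/w1.png",im)
print(np.array(s['tool_pos']).round(4).tolist(),s['ee_rot'])
```

```text
[0.5206, 0.2188, 0.2311] [-3.14149387e+00 -5.02464295e-04  3.03161494e+00]
```

View pics/w1.png

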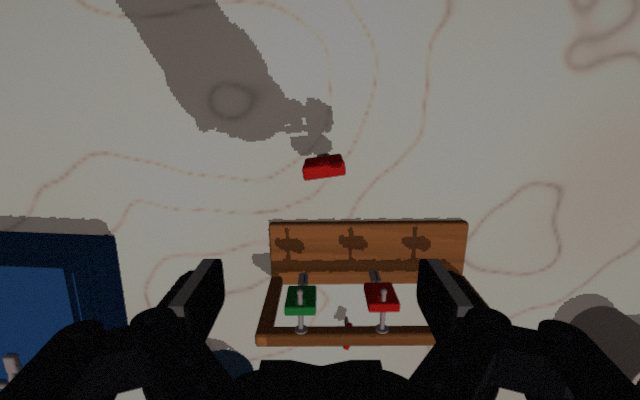

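The stand is level in the wrist view. The red key is at (381,297), its peg runs down to the rail at (383,330), and the green key is at (301,300). I'll zoom in for edges.

Run:
```python
from h import *
im=cv2.imread("pics/w1.png")
s=dict(tool_pos=[0.5206,0.2188,0.2311],ee_rot=[-3.14149,-0.0005,3.0316]);p,E=T("wrist",s)
cv2.imwrite("pics/w1c.png",cv2.resize(im[255:355,255:435],None,fx=4.4,fy=4.4,interpolation=2))
hsv=cv2.cvtColor(im,cv2.COLOR_BGR2HSV);H,S,V=[hsv[...,i].astype(int) for i in range(3)]
for nm,mm in(("red",((H<8)|(H>172))&(S>150)),("green",(H>40)&(H<85)&(S>120))):
    n,l,st,c=cv2.connectedComponentsWithStats(mm.astype(np.uint8))
    for k in range(1,n):
        if st[k,4]>100:
            m=l==k;print(nm,st[k].tolist(),c[k].round(1))
            for r in range(st[k,1],st[k,1]+st[k,3],3):
                x=np.flatnonzero(m[r]);print(r,x.min(),x.max(),int(V[r,x].mean()),end='; ')
            print()
for z,r in((.122,None),):
  print('rail row at cols', [ (c,V[315:350,c].tolist()) for c in (340,)])
```

```text
red [303, 154, 42, 26, 831] [323.2 166.8]
154 338 338 51; 157 317 340 46; 160 305 341 47; 163 305 343 66; 166 304 344 99; 169 303 344 139; 172 303 344 139; 175 304 337 136; 178 304 316 130; 
red [364, 282, 36, 30, 770] [380.3 297.4]
282 375 389 65; 285 364 390 45; 288 364 392 45; 291 365 393 46; 294 366 394 47; 297 366 395 52; 300 367 397 51; 303 367 398 73; 306 368 398 132; 309 369 398 134; 
green [285, 286, 30, 29, 716] [300.4 301. ]
286 290 314 29; 289 288 314 29; 292 288 314 29; 295 287 314 29; 298 287 314 31; 301 286 314 32; 304 286 314 35; 307 285 314 62; 310 285 314 89; 313 285 314 89; 
rail row at cols [(340, [99, 98, 99, 98, 97, 116, 146, 148, 149, 147, 136, 78, 35, 30, 32, 31, 38, 37, 49, 62, 68, 73, 93, 94, 94, 94, 93, 89, 85, 90, 93, 121, 147, 146, 145])]
```

View pics/w1c.png

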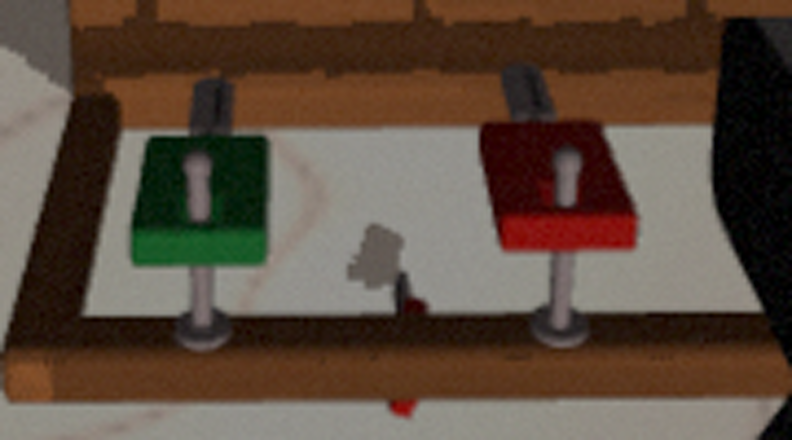

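Run:
```python
from h import *
s=dict(tool_pos=[0.5206,0.2188,0.2311],ee_rot=[-3.14149,-0.0005,3.0316]);p,E=T("wrist",s)
c=lambda q:np.array(q)/4.4+255-.4
r=cast(p,E,c([[500,215],[632,214],[636,243],[505,248]]),.1212);print(r.round(4).tolist(),r.mean(0));
g=cast(p,E,c([[133,230],[268,230],[266,261],[133,264]]),.1212);print(g.round(4).tolist(),g.mean(0))
print('balls',cast(p,E,c([[197,160],[567,157]]),.115).round(4).tolist())
print('pegroot',cast(p,E,c([[202,325],[558,322]]),.115).round(4).tolist())
e=cast(p,E,c([[45,350],[785,345]]),.122);print('rail',e.round(4).tolist(),np.arctan2(*(e[0]-e[1])[:2]))
e=cast(p,E,c([[45,402],[785,396]]),.122);print('railback',e.round(4).tolist(),np.arctan2(*(e[0]-e[1])[:2]))
```

```text
[[0.6201, 0.2499, 0.1212], [0.6227, 0.2761, 0.1212], [0.6296, 0.2766, 0.1212], [0.6279, 0.2504, 0.1212]] [0.6250567  0.26326619 0.1212    ]
[[0.6155, 0.1765, 0.1212], [0.6185, 0.2034, 0.1212], [0.6257, 0.2022, 0.1212], [0.6234, 0.1753, 0.1212]] [0.62077988 0.18934509 0.1212    ]
balls [[0.6049, 0.1904, 0.115], [0.6123, 0.2648, 0.115]]
pegroot [[0.6442, 0.1864, 0.115], [0.6516, 0.2608, 0.115]]
rail [[0.6414, 0.1546, 0.122], [0.6567, 0.3059, 0.122]] -3.040817567817176
railback [[0.6541, 0.1525, 0.122], [0.6693, 0.3058, 0.122]] -3.042647289160894
```

```bash
python3 -m creep '[[0,0,0.09,35,15,0,50],[0,0,0,35,15,0,50],[0,0,0,34.4,14.5,0,50],[0,0,0,0,0,-40,50],[0,0,0,0,0,-40,50],[0,0,0,0,0,-34,50],[0,0,0,0,0,-15,50],[0,0,0,0,0,-10,50],[0,0,0,0,0,-5,50],[0,0,0,0,0,0,50]]' 30
```

```text
time: 2.65
tool_pos: [0.6249, 0.265, 0.088]
ee_rot: [3.141, 0.001, 3.041]
contact_force: [0.0, -0.1, 0.5]
width: 0.0428
```

```bash
python3 -m creep '[[0,0,0,0,0,0,20],[0,0,0,0,0,0,20],[0,0,0,0,0,0,20],[0,0,0,0,0,0,20]]' 80
python3 - <<'E'
from h import *
s=manip.read_state();im=manip.snapshot("wrist")[...,::-1].copy();cv2.imwrite("pics/w2.png",im[150:400,200:440])
print(s['width'],s['tool_pos'],s['contact_force'],s['torque'])
E
```

```text
time: 3.15
tool_pos: [0.6252, 0.2652, 0.0884]
ee_rot: [3.14, 0.002, 3.041]
contact_force: [0.5, 0.1, 5.1]
width: 0.0265
0.026458674878396732 [0.62521328 0.26519465 0.0884018 ] [0.54421497 0.08267299 5.08776033] [-0.02574609  0.03771398  0.00398374]
```

View pics/w2.png

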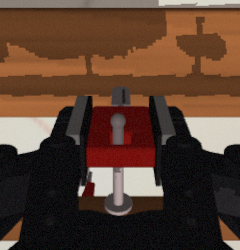

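The gripper holds the red head squarely with the peg through it. Now I'll lift 2 mm and watch the force.

```bash
python3 -m creep '[[0,0,0,0,0,1,20],[0,0,0,0,0,1,20],[0,0,0,0,0,0,20],[0,0,0,0,0,0,20]]' 80
python3 - <<'E'
from h import *
s=manip.read_state();im=manip.snapshot("wrist")[...,::-1].copy();cv2.imwrite("pics/w3.png",cv2.resize(im[230:370,270:370],None,fx=4,fy=4,interpolation=2))
print(s['width'],s['tool_pos'],s['contact_force'],s['torque'])
E
```

```text
time: 3.7
tool_pos: [0.6241, 0.2646, 0.0888]
ee_rot: [-3.141, -0.001, 3.041]
contact_force: [0.8, 0.5, -0.9]
width: 0.0262
0.02619604701774802 [0.62408558 0.26458741 0.08879141] [ 0.78299905  0.48455385 -0.93556696] [-0.01804026  0.00769391 -0.08935677]
```

View pics/w3.png

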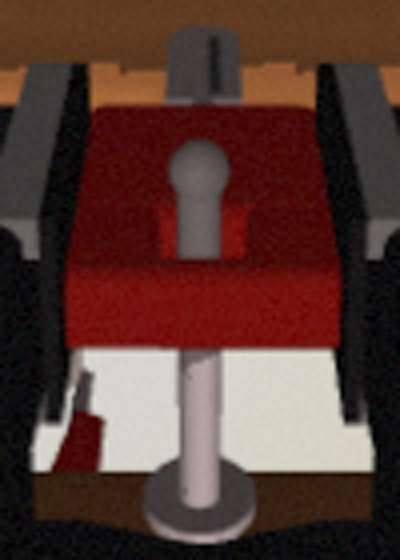

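```bash
python3 -m creep '[[0,0,0,0,0,0.7,20],[0,0,0,0,0,0,20]]'; python3 -m creep '[[0,0,0,-1.5,0.15,0,20],[0,0,0,-1.5,0.15,0,20],[0,0,0,-1.5,0.15,0,20],[0,0,0,0,0,0,20]]';python3 -m creep '[[0,0,0,-1.5,0.15,0,20],[0,0,0,-1.5,0.15,0,20],[0,0,0,0,0,0,20]]'
```

```text
time: 4.0
tool_pos: [0.6245, 0.2648, 0.09]
ee_rot: [3.142, -0.0, 3.041]
contact_force: [-0.3, 0.3, 1.0]
width: 0.0264
time: 4.5
tool_pos: [0.6198, 0.2654, 0.0901]
ee_rot: [3.141, -0.0, 3.041]
contact_force: [0.5, -0.2, -0.2]
width: 0.0268
time: 4.88
tool_pos: [0.6169, 0.2656, 0.09]
ee_rot: [3.141, -0.0, 3.041]
contact_force: [-0.7, -0.2, -0.9]
width: 0.0268
```

```bash
python3 -m creep '[[0,0,0,-2,0.2,0,20],[0,0,0,-2,0.2,0,20],[0,0,0,-2,0.2,0,20],[0,0,0,0,0,0,20]]';python3 -m creep '[[0,0,0,-3,0.3,0,20],[0,0,0,-3,0.3,0,20],[0,0,0,-4,0.4,0,20],[0,0,0,0,0,0,20]]';python3 -m creep '[[0,0,0,-4,0.4,0,20],[0,0,0,-5,0.5,0,20],[0,0,0,-5,0.5,0,20],[0,0,0,0,0,0,20]]'
python3 - <<'E'
from h import *
s=manip.read_state();im=manip.snapshot("wrist")[...,::-1].copy();cv2.imwrite("pics/w4.png",im[150:400,160:480])
print(s['width'],s['tool_pos'],s['contact_force'],s['torque'])
E
```

```text
time: 5.38
tool_pos: [0.6108, 0.2663, 0.09]
ee_rot: [3.141, -0.0, 3.041]
contact_force: [-0.2, 0.5, -0.5]
width: 0.0268
time: 5.88
tool_pos: [0.6006, 0.2674, 0.09]
ee_rot: [3.141, -0.0, 3.041]
contact_force: [0.1, -0.2, 0.8]
width: 0.027
time: 6.38
tool_pos: [0.5865, 0.2688, 0.0901]
ee_rot: [3.141, -0.0, 3.041]
contact_force: [0.7, 0.4, -0.3]
width: 0.0267
0.026666424127907852 [0.58646458 0.26879392 0.09006332] [ 0.6559885   0.36763348 -0.26579692] [-0.02147093 -0.00670087 -0.02778588]
```

View pics/w4.png

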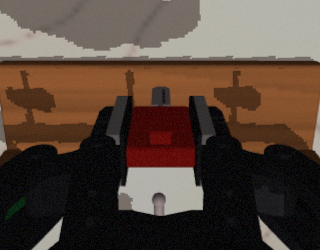

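The key is clear of the peg and squarely held, with the ball end now behind it. I'll lift and go to a viewing pose short of the lock.

```bash
python3 -m creep '[[0,0,0,0,0,40,20],[0,0,0,0,0,40,20],[0,0,0,0,0,30,20],[0,0,0,-14,-60,0,20],[0,0,0,-14,-60,0,20],[0,0,0,-14,-60,0,20],[0,0,-0.25,-14,-60,0,20],[0,0,-0.25,-14,-60,0,20],[0,0,0,-14,-60,0,20],[0,0,0,-2,-60,0,20]]' 80;python3 -m creep '[[0,0,0,0,-8,0,20],[0,0,0,0,0,0,20],[0,0,0,0,0,0,20]]'
python3 - <<'E'
from h import *
s=manip.read_state();im=manip.snapshot("wrist")[...,::-1].copy();cv2.imwrite("pics/w5f.png",im);cv2.imwrite("pics/w5.png",cv2.resize(im[190:400,200:440],None,fx=2.8,fy=2.8,interpolation=2))
print(s['width'],s['tool_pos'],s['ee_rot'],s['contact_force'],s['torque'],s['q'])
import json;json.dump([s['tool_pos'].tolist(),s['ee_rot'].tolist()],open('s5.json','w'))
E
```

```text
time: 7.68
tool_pos: [0.5001, -0.1534, 0.2005]
ee_rot: [3.141, 0.001, 2.988]
contact_force: [0.9, 0.2, 0.4]
width: 0.0266
time: 8.05
tool_pos: [0.5014, -0.1574, 0.1999]
ee_rot: [3.141, -0.0, 2.992]
contact_force: [0.4, -0.4, 0.1]
width: 0.0268
0.026763103069205593 [ 0.50144023 -0.15742332  0.19990813] [ 3.14062966e+00 -3.00242404e-04  2.99153549e+00] [ 0.41748409 -0.40182093  0.0961288 ] [-0.02589398 -0.01246409 -0.02926466] [-0.00304278  0.25899413  0.27329356  1.935704   -0.08571676  0.95824248
  1.73169398]
```

View pics/w5.png

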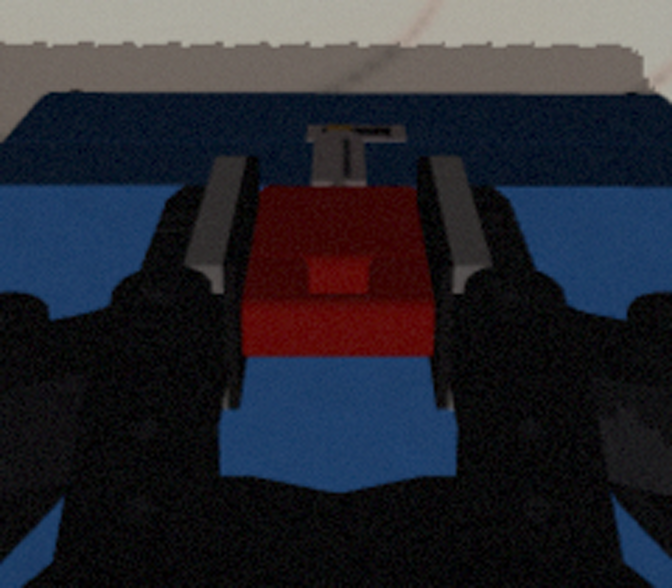

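The red head hides the lock, and the lid's front edge is at crop row 187. I'll back off about 29 mm and go a bit lower to bring the lock into the gap behind the head.

```bash
python3 -m creep '[[0,0,0,-15,-4,-9,20],[0,0,0,-14,-4,-9,20],[0,0,0,0,0,0,20],[0,0,0,0,0,0,20]]' 80
python3 - <<'E'
from h import *
s=manip.read_state();im=manip.snapshot("wrist")[...,::-1].copy();cv2.imwrite("pics/w6f.png",im);cv2.imwrite("pics/w6.png",cv2.resize(im[220:370,240:400],None,fx=4,fy=4,interpolation=2))
print(s['tool_pos'],s['ee_rot'])
import json;json.dump([s['tool_pos'].tolist(),s['ee_rot'].tolist()],open('s6.json','w'))
E
```

```text
time: 8.6
tool_pos: [0.4727, -0.1671, 0.1824]
ee_rot: [3.141, 0.001, 2.989]
contact_force: [0.6, 1.0, 0.4]
width: 0.0268
[ 0.47270358 -0.16710883  0.18235521] [3.14140238e+00 1.01438391e-03 2.98915630e+00]
```

View pics/w6.png

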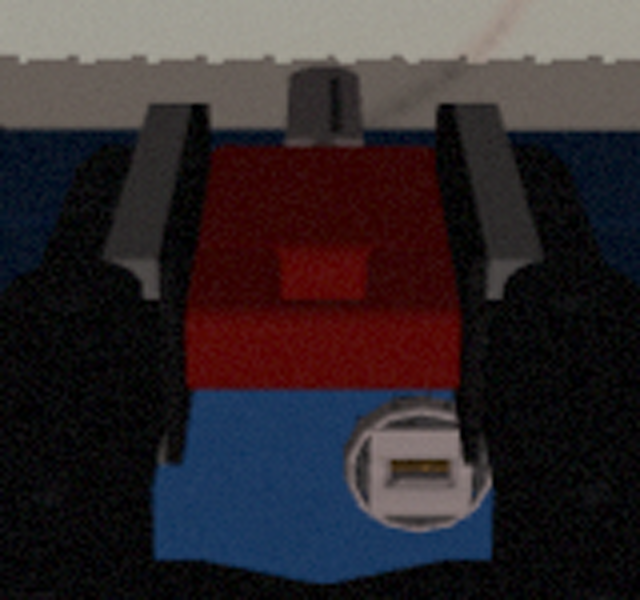

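Run:
```python
from h import *
import json
t,r=json.load(open('s6.json'));s=dict(tool_pos=t,ee_rot=r);p,E=T("wrist",s)
M=p['mount'];c=lambda q:np.array(q,float)/4+[240,220]-.4
for z in (.094,):
  L=cast(p,E,c([[419,470]]),z)[0];print('lock',L)
e=cast(p,E,c([[388,459],[452,458],[392,485],[452,485]]),.0935);print(e.round(4).tolist(), 'yaw from slot',np.arctan2(*(e[0]-e[1])[:2]),np.arctan2(*(e[2]-e[3])[:2]))
# key top corners: assume head-top plane tool z=zt -> world
for zt in (-.030,-.032,-.034,-.036):
  k=cast(p,E,c([[189,310],[461,311],[460,388],[190,388]]),t[2]-zt)
  w=[np.linalg.norm(k[0]-k[1]),np.linalg.norm(k[2]-k[3]),np.linalg.norm(k[1]-k[2])]
  print(zt,np.round(w,4),k.mean(0).round(4),(E@np.linalg.inv(M))[:3,3].round(4),'delta',(L-k.mean(0))[:2].round(4), 'keyyaw',np.arctan2(*(k[0]-k[1])[:2]))
im=cv2.imread('pics/w6f.png');hsv=cv2.cvtColor(im,cv2.COLOR_BGR2HSV)
# lid front edge: both sides of image
f=cv2.imread('pics/w5f.png').astype(int)[...,0]
for cc in (100,150,210,220,420,430,440,500,550): print(cc,int(np.argmax(np.diff(f[225:285,cc])) )+225,int(np.diff(f[225:285,cc]).max()),end=' | ')
```

```text
lock [ 0.58790046 -0.16482726  0.094     ]
[[0.5846, -0.1709, 0.0935], [0.5864, -0.1577, 0.0935], [0.5912, -0.1709, 0.0935], [0.5931, -0.1585, 0.0935]] yaw from slot -3.0087215156080216 -2.9901187810503185
-0.03 [0.0264 0.0267 0.0088] [ 0.4749 -0.1673  0.2124] [ 0.4727 -0.1671  0.1824] delta [0.113  0.0025] keyyaw -2.985600532609057
-0.032 [0.0259 0.0263 0.0086] [ 0.4735 -0.1671  0.2144] [ 0.4727 -0.1671  0.1824] delta [0.1144 0.0023] keyyaw -2.985600532609057
-0.034 [0.0255 0.0258 0.0084] [ 0.4721 -0.1669  0.2164] [ 0.4727 -0.1671  0.1824] delta [0.1158 0.0021] keyyaw -2.985600532609055
-0.036 [0.025  0.0253 0.0083] [ 0.4708 -0.1667  0.2184] [ 0.4727 -0.1671  0.1824] delta [0.1171 0.0019] keyyaw -2.9856005326090576
100 263 7 | 150 227 7 | 210 255 35 | 220 255 33 | 420 256 36 | 430 256 39 | 440 256 35 | 500 243 5 | 550 283 8 |
```

Run:
```python
from h import *
import json
t,r=json.load(open('s6.json'));s=dict(tool_pos=t,ee_rot=r);p,E=T("wrist",s)
c=lambda q:np.array(q,float)/4+[240,220]-.4
g=cv2.imread('pics/w6f.png')[228:262,310:332].mean(2).astype(int);print(g[:,8:18:3].tolist())
for d in(.022,.025,.028): print(d,(cast(p,E,c([[324,70],[324,145]]),t[2]-d)-t).round(4).tolist())
p,E=T("top");im=cv2.imread("pics/top0.png");m=(cv2.cvtColor(im,cv2.COLOR_BGR2HSV)[205:226,408:432,1]<90).astype(np.uint8);M=cv2.moments(m,True);u=[408+M['m10']/M['m00'],205+M['m01']/M['m00']];print(u,M['m00'],cast(p,E,u,.094))
```

```text
[[153, 154, 154, 154], [156, 155, 156, 155], [151, 155, 153, 154], [155, 155, 153, 156], [155, 154, 154, 154], [156, 149, 153, 154], [141, 129, 144, 152], [92, 90, 105, 141], [71, 72, 75, 89], [44, 40, 40, 74], [44, 43, 41, 48], [43, 40, 27, 45], [44, 44, 23, 43], [42, 43, 23, 40], [47, 44, 26, 40], [44, 41, 25, 41], [41, 43, 25, 43], [46, 41, 18, 44], [44, 44, 17, 41], [41, 43, 17, 41], [42, 41, 19, 39], [44, 40, 19, 41], [41, 42, 23, 46], [43, 46, 16, 43], [43, 41, 21, 43], [47, 41, 37, 39], [47, 43, 54, 52], [54, 40, 69, 68], [33, 32, 44, 50], [15, 20, 22, 26], [21, 17, 26, 23], [25, 22, 19, 18], [24, 20, 16, 20], [24, 19, 17, 18]]
0.022 [[-0.0051, 0.0008, -0.022], [0.0059, -0.0009, -0.022]]
0.025 [[-0.0038, 0.0006, -0.025], [0.0073, -0.0011, -0.025]]
0.028 [[-0.0025, 0.0004, -0.028], [0.0088, -0.0014, -0.028]]
[419.0260416666667, 215.890625] 192.0 [[ 0.58977932 -0.16446443  0.094     ]]
```

The lock's slot is at crop (419,469), which puts it at about (0.588,-0.165). Head and tip agree that the key hangs straight. I'll move over the slot and hover.

```bash
python3 -m creep '[[0,0,0,38,1,0,20],[0,0,0,38,1,0,20],[0,0,0,39,0.3,0,20],[0,0,0,0,0,-20,20],[0,0,0,0,0,-20,20],[0,0,0,0,0,-7,20],[0,0,0,0,0,0,20],[0,0,0,0,0,0,20]]' 80
python3 - <<'E'
from h import *
s=manip.read_state();im=manip.snapshot("wrist")[...,::-1].copy();cv2.imwrite("pics/w7f.png",im);cv2.imwrite("pics/w7.png",cv2.convertScaleAbs(cv2.resize(im[210:270,285:365],None,fx=9,fy=9,interpolation=2),alpha=1.6))
print(s['tool_pos'],s['ee_rot'],s['contact_force'])
import json;json.dump([s['tool_pos'].tolist(),s['ee_rot'].tolist()],open('s7.json','w'))
E
```

```text
time: 9.65
tool_pos: [0.5877, -0.1653, 0.136]
ee_rot: [3.142, 0.002, 2.988]
contact_force: [0.2, 0.0, -0.6]
width: 0.0264
[ 0.58770955 -0.16532172  0.13600094] [3.14157616e+00 1.76584411e-03 2.98844932e+00] [ 0.22614476  0.02175271 -0.59332526]
```

View pics/w7.png

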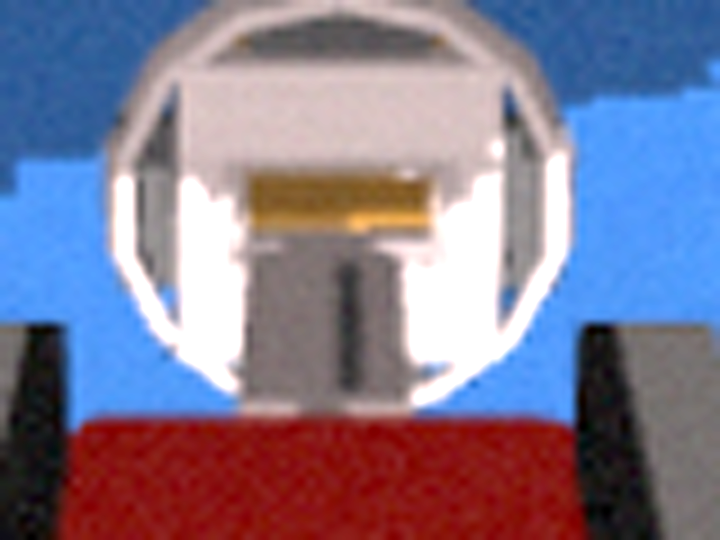

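Slot: crop columns 245–435, rows 170–235. Tip: columns 245–410, lower edge near row 237, so a small correction is needed. I'll compute it.

Run:
```python
from h import *
import json
t,r=json.load(open('s7.json'));s=dict(tool_pos=t,ee_rot=r);p,E=T("wrist",s)
c=lambda q:np.array(q,float)/9+[285,210]-.45
print('slot edges',cast(p,E,c([[340,170],[340,235],[245,200],[435,200]]),.0925).round(4).tolist())
for z in(.099,.101,.103):print('tip',cast(p,E,c([[328,237],[245,300],[410,300]]),z).round(4).tolist())
```

```text
slot edges [[0.5864, -0.1641, 0.0925], [0.591, -0.1648, 0.0925], [0.5875, -0.1707, 0.0925], [0.5895, -0.1581, 0.0925]]
tip [[0.5883, -0.1652, 0.099], [0.5919, -0.1712, 0.099], [0.5935, -0.1606, 0.099]]
tip [[0.5874, -0.1651, 0.101], [0.591, -0.171, 0.101], [0.5926, -0.1605, 0.101]]
tip [[0.5866, -0.1649, 0.103], [0.5901, -0.1708, 0.103], [0.5917, -0.1604, 0.103]]
```

```bash
python3 -m creep '[[0,0,0,0,0.9,0,20],[0,0,0,0,0,-2,20],[0,0,0,0,0,-2,20],[0,0,0,0,0,-2,20],[0,0,0,0,0,-2,20],[0,0,0,0,0,0,20]]' 80;python3 -m creep '[[0,0,0,0,0,-1.5,20],[0,0,0,0,0,-1.5,20],[0,0,0,0,0,-1.5,20],[0,0,0,0,0,0,20]]'
```

```text
time: 10.45
tool_pos: [0.5869, -0.1642, 0.1267]
ee_rot: [3.141, -0.001, 2.988]
contact_force: [-0.3, 0.6, 0.3]
width: 0.0263
time: 10.95
tool_pos: [0.5869, -0.1642, 0.1224]
ee_rot: [3.141, -0.0, 2.988]
contact_force: [0.5, 1.2, 0.3]
width: 0.0265
```

```bash
python3 -m creep '[[0,0,0,0,0,-1.5,20],[0,0,0,0,0,-1.5,20],[0,0,0,0,0,0,20]]';python3 -m creep '[[0,0,0,0,0,-1,20],[0,0,0,0,0,-1,20],[0,0,0,0,0,0,20]]';python3 -m creep '[[0,0,0,0,0,-1,20],[0,0,0,0,0,-1,20],[0,0,0,0,0,0,20]]'
```

```text
time: 11.32
tool_pos: [0.5869, -0.1642, 0.1194]
ee_rot: [3.142, -0.0, 2.988]
contact_force: [-0.6, -0.9, 0.5]
width: 0.0266
time: 11.7
tool_pos: [0.587, -0.1642, 0.1174]
ee_rot: [3.141, -0.0, 2.988]
contact_force: [-0.4, 0.2, -0.1]
width: 0.0265
time: 12.08
tool_pos: [0.5871, -0.1649, 0.1157]
ee_rot: [-3.141, 0.001, 2.988]
contact_force: [0.7, -1.2, 0.2]
width: 0.0266
```

```bash
for i in 1 2; do :; done; python3 -m creep '[[0,0,0,0,0,-1,20],[0,0,0,0,0,-1,20],[0,0,0,0,0,0,20]]';python3 -m creep '[[0,0,0,0,0,-1,20],[0,0,0,0,0,-1,20],[0,0,0,0,0,0,20]]'
```

```text
time: 12.45
tool_pos: [0.5869, -0.1652, 0.1133]
ee_rot: [-3.14, 0.0, 2.988]
contact_force: [0.6, -4.5, -0.4]
width: 0.0264
time: 12.82
tool_pos: [0.5867, -0.165, 0.1113]
ee_rot: [-3.141, -0.0, 2.988]
contact_force: [0.1, -5.4, -0.6]
width: 0.0263
```

```bash
python3 -m creep '[[0,0,0,0.2,1.5,-0.5,20],[0,0,0,0.2,1.5,0,20],[0,0,0,-0.4,-3,0,20],[0,0,0,0,0,0,20]]';python3 -m creep '[[0,0,0,0,0,-1,20],[0,0,0,0,0,-1,20],[0,0,0,0,0,0,20]]';python3 -m creep '[[0,0,0,0,0,-1,20],[0,0,0,0,0,-1,20],[0,0,0,0,0,0,20]]'
```

```text
time: 13.32
tool_pos: [0.587, -0.1632, 0.1107]
ee_rot: [3.14, -0.001, 2.989]
contact_force: [-0.5, -1.7, -1.4]
width: 0.0264
time: 13.7
tool_pos: [0.587, -0.1635, 0.1087]
ee_rot: [3.141, -0.001, 2.989]
contact_force: [-0.3, -0.8, -0.4]
width: 0.0265
time: 14.08
tool_pos: [0.5873, -0.1635, 0.1071]
ee_rot: [3.141, 0.0, 2.989]
contact_force: [0.2, 1.3, 1.0]
width: 0.0266
```

```bash
python3 -m creep '[[0,0,0,0,0,-1,20],[0,0,0,-0.2,-1.5,-0.5,20],[0,0,0,-0.2,-1.5,0,20],[0,0,0,0.4,3,0,20],[0,0,0,0,0,0,20]]';python3 -m creep '[[0,0,0,0,0,-1,20],[0,0,0,-0.2,-1.5,-0.5,20],[0,0,0,-0.2,-1.5,0,20],[0,0,0,0.4,3,0,20],[0,0,0,0,0,0,20]]';python3 -m creep '[[0,0,0,0,0,-1,20],[0,0,0,0,0,-1,20],[0,0,0,0,0,0,20]]'
```

```text
time: 14.7
tool_pos: [0.5868, -0.1644, 0.1052]
ee_rot: [-3.141, -0.0, 2.988]
contact_force: [1.1, 1.4, -0.6]
width: 0.0264
time: 15.32
tool_pos: [0.5868, -0.1648, 0.1039]
ee_rot: [-3.141, -0.0, 2.988]
contact_force: [-0.1, 1.0, 0.9]
width: 0.0262
time: 15.7
tool_pos: [0.5869, -0.1647, 0.1019]
ee_rot: [-3.141, -0.0, 2.988]
contact_force: [1.4, 1.6, -0.2]
width: 0.0262
```

```bash
python3 -m creep '[[0,0,0,0,0,-1,20],[0,0,0,0,0,-1,20],[0,0,0,0,0,0,20]]';python3 -m creep '[[0,0,0,0,0,-1,20],[0,0,0,0,0,0,20],[0,0,0,0,0,0,20]]';python3 -m creep '[[0,0,0,0,0,-1,20],[0,0,0,0,0,0,20],[0,0,0,0,0,0,20]]'
```

```text
time: 16.08
tool_pos: [0.5869, -0.1645, 0.0999]
ee_rot: [-3.141, -0.0, 2.988]
contact_force: [0.7, -0.7, 0.1]
width: 0.0266
time: 16.45
tool_pos: [0.587, -0.1645, 0.0994]
ee_rot: [-3.141, 0.0, 2.988]
contact_force: [-1.3, -0.2, 3.9]
width: 0.0261
time: 16.82
tool_pos: [0.5871, -0.1645, 0.0994]
ee_rot: [3.141, 0.0, 2.988]
contact_force: [-3.5, 1.1, 10.2]
width: 0.0269
```

```bash
python3 -m creep '[[0,0,0,0.2,1.5,0,20],[0,0,0,0.2,1.5,0,20],[0,0,0,-0.4,-3,0,20],[0,0,0,-0.3,-2,0,20],[0,0,0,0.3,2,0,20],[0,0,0,0,0,0,20]]'; python3 -c "
from bench import manip
s=manip.read_state();print(s['q'],s['torque'],s['width'])"
```

```text
time: 17.58
tool_pos: [0.5876, -0.1643, 0.0994]
ee_rot: [3.141, 0.001, 2.989]
contact_force: [-1.8, 1.0, 10.0]
width: 0.0268
[ 0.02466504  0.50920287  0.24193063  1.82987828 -0.16099407  0.82015539
  1.7648429 ] [0.2297041  0.55837906 0.01174893] 0.026753232992210864
```

Home: z has stopped at 0.0994 (expected 0.099) under 10 N and doesn't sink further when rocked. Now I'll turn it clockwise.

```bash
python3 -m creep '[[0,0,-1,0,0,0.4,20],[0,0,-1,0,0,0,20],[0,0,-1,0,0,0,20],[0,0,-1,0,0,0,20],[0,0,0,0,0,0,20]]' 100;python3 -c "
from bench import manip
s=manip.read_state();print(s['torque'])"; python3 -m creep '[[0,0,-1,0,0,0,20],[0,0,-1,0,0,0,20],[0,0,-1,0,0,0,20],[0,0,-1,0,0,0,20],[0,0,-1,0,0,0,20],[0,0,0,0,0,0,20]]';python3 -c "
from bench import manip
s=manip.read_state();print(s['torque'])"
```

```text
time: 18.2
tool_pos: [0.5879, -0.1635, 0.0995]
ee_rot: [3.14, 0.001, 2.57]
contact_force: [-0.6, 2.4, 7.6]
width: 0.0262
[ 0.42453591  0.38906823 -0.01336994]
time: 18.95
tool_pos: [0.5887, -0.1625, 0.0995]
ee_rot: [3.138, -0.0, 2.047]
contact_force: [-0.5, 4.8, 7.8]
width: 0.0262
[0.73610483 0.03211777 0.06557492]
```

```bash
python3 -m creep '[[0,0,-1,0,0.5,0,20],[0,0,-1,0,0.5,0,20],[0,0,-1,0,0,0,20],[0,0,-1,0,0,0,20],[0,0,-1,0,0,0,20],[0,0,0,0,0,0,20]]';python3 -c "
from bench import manip
s=manip.read_state();print(s['torque'])"; python3 -m creep '[[0,0,-1,0,0,0,20],[0,0,-1,0,0,0,20],[0,0,0,0,0,0,20]]';python3 -c "
from bench import manip
s=manip.read_state();print(s['torque'],s['q'])"
```

```text
time: 19.7
tool_pos: [0.5898, -0.162, 0.0995]
ee_rot: [3.137, -0.0, 1.524]
contact_force: [2.9, 1.6, 5.5]
width: 0.0264
[ 0.54637264 -0.59673227  0.16951798]
time: 20.08
tool_pos: [0.5902, -0.1621, 0.0995]
ee_rot: [3.136, -0.001, 1.315]
contact_force: [4.6, 2.8, 4.7]
width: 0.0265
[ 0.71166322 -1.11144094  0.15200897] [-0.2831106   0.58569413  0.67685101  1.84607179 -0.47259148  0.86989701
  0.36767559]
```

```bash
python3 -m creep '[[0,0,-0.5,0.4,0.2,0,20],[0,0,-0.5,0.4,0.2,0,20],[0,0,0,0,0,0,20]]';python3 -c "
from bench import manip
s=manip.read_state();print(s['torque'])"; python3 -m creep '[[0,0,-0.5,0,0,0,20],[0,0,0,0,0,0,20]]';python3 -c "
from bench import manip
s=manip.read_state();print(s['torque'])";  python3 -m creep '[[0,0,-0.5,0,0,0,20],[0,0,0,0,0,0,20]]';python3 -c "
from bench import manip
s=manip.read_state();print(s['torque'])"
```

```text
time: 20.45
tool_pos: [0.5905, -0.1621, 0.0995]
ee_rot: [3.137, -0.002, 1.211]
contact_force: [4.2, 1.8, 5.5]
width: 0.0261
[ 0.52917454 -0.86913726  0.14080691]
time: 20.7
tool_pos: [0.5906, -0.1621, 0.0995]
ee_rot: [3.137, -0.002, 1.158]
contact_force: [4.4, 1.5, 4.0]
width: 0.0261
[ 0.57255259 -1.0475606   0.1302942 ]
time: 20.95
tool_pos: [0.5906, -0.1622, 0.0995]
ee_rot: [3.137, -0.002, 1.106]
contact_force: [4.7, 2.5, 5.0]
width: 0.0265
[ 0.59311578 -0.9916921   0.18321178]
```

Run:
```python
from h import *
s=manip.read_state();im=manip.snapshot("wrist")[...,::-1].copy();cv2.imwrite("pics/w8f.png",im)
cv2.imwrite("pics/w8.png",cv2.convertScaleAbs(cv2.resize(im[200:360,230:410],None,fx=4,fy=4,interpolation=2)[:600],alpha=1.5))
def edges(f):
    i=cv2.imread(f);h=cv2.cvtColor(i,cv2.COLOR_BGR2HSV);m=((h[...,0]<8)|(h[...,0]>172))&(h[...,1]>150);m[:,:260]=0;m[:,400:]=0
    br=m&(h[...,2]>100)
    lo=[];up=[];xs=range(290,352)
    X=[];Y=[];Y2=[]
    for x in xs:
        y=np.flatnonzero(br[230:340,x])
        if len(y)>8: X.append(x);Y.append(y.max()+230);Y2.append(y.min()+230)
    return len(X),np.polyfit(X,Y,1).round(4),np.polyfit(X,Y2,1).round(4)
print(edges('pics/w6f.png'),edges('pics/w8f.png'))
```

```text
Traceback (most recent call last):
TypeError: expected non-empty vector for x
```

View pics/w8.png

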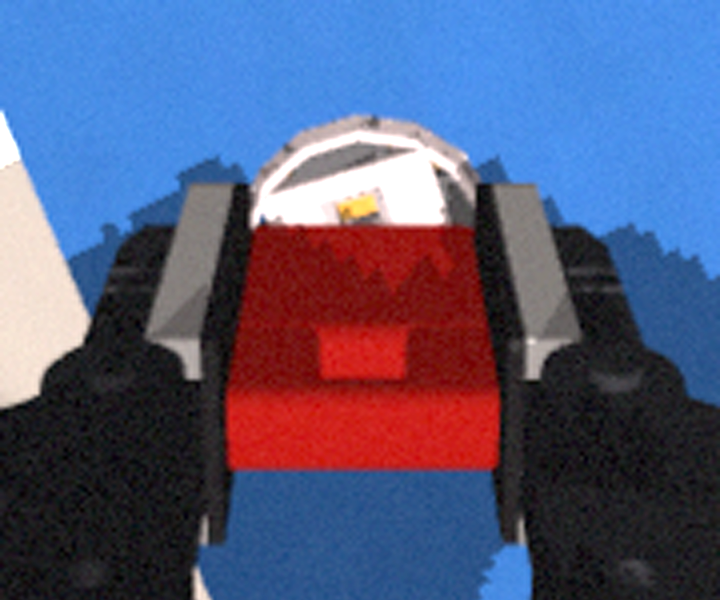

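```bash
cat > t.py <<'E'
from bench import manip
import numpy as np
a=[]
for i in range(4):
    manip.snapshot("top");s=manip.read_state();a.append(np.r_[s['torque'],s['contact_force'],s['ee_rot'][2],s['tool_pos'],s['width']])
print(np.mean(a,0).round(4),np.std(a,0)[2].round(3),'t',s['time'])
E
python3 t.py; python3 -m creep '[[0,0,-0.5,0.3,0.1,0,20],[0,0,-0.5,0.3,0.1,0,20],[0,0,0,0,0,0,20]]'; python3 t.py
```

```text
[ 0.5107 -1.015   0.1712  4.8123  2.1527  4.9967  1.1063  0.5906 -0.1621
  0.0995  0.0263] 0.021 t 21.2
time: 21.58
tool_pos: [0.5908, -0.1622, 0.0995]
ee_rot: [3.137, -0.002, 1.002]
contact_force: [3.5, 1.7, 5.9]
width: 0.0262
[ 0.4205 -0.8267  0.4213  3.4745  1.7906  5.5255  1.0026  0.5908 -0.1622
  0.0995  0.0264] 0.014 t 21.775
```

Run:
```python
from h import *
im=manip.snapshot("wrist")[...,::-1].copy();cv2.imwrite("pics/w9f.png",im)
for f in('w6f','w8f','w9f'):
    h=cv2.cvtColor(cv2.imread(f'pics/{f}.png'),cv2.COLOR_BGR2HSV);m=((h[...,0]<8)|(h[...,0]>172))&(h[...,1]>140)
    X=np.arange(295,348);B=[np.flatnonzero(m[200:345,x]).max()+200 for x in X];U=[np.flatnonzero(m[200:345,x]).min()+200 for x in X]
    print(f,np.polyfit(X,B,1).round(4),np.polyfit(X,U,1).round(4))
```

```text
w6f [  0. 316.] [6.900000e-03 2.547056e+02]
w8f [  0. 316.] [1.600000e-03 2.562559e+02]
w9f [  0. 316.] [-4.800000e-03  2.583384e+02]
```

```bash
python3 -m creep '[[0,0,0,0,0,0,20],[0,0,0,0,0,0,20],[0,0,0,0,0,0,20],[0,0,0,0,0,0,20]]'; python3 t.py
python3 - <<'E'
from h import *
a=cv2.imread("pics/top0.png").astype(int);b=manip.snapshot("top")[...,::-1].astype(int)
for n,(x0,x1,y0,y1) in dict(black=(155,185,183,200),green=(232,262,188,205),mug=(280,340,90,150)).items(): print(n,np.abs(a-b)[y0:y1,x0:x1].mean().round(2))
print(manip.finish_job())
E
```

```text
time: 22.32
tool_pos: [0.5909, -0.1622, 0.0995]
ee_rot: [3.137, -0.002, 1.003]
contact_force: [4.0, 1.7, 5.6]
width: 0.0262
[ 0.4158 -0.8151  0.4465  3.8951  1.7656  5.6749  1.0027  0.5908 -0.1622
  0.0995  0.0262] 0.016 t 22.525
black 11.62
green 8.71
mug 13.39
the job is handed in; nothing more can be done
None
```

I took the red-headed key off its peg, put it fully home in the lock and turned it clockwise to the stop. I handed the job in at about 22.5 s, still gripping the key and holding it turned.

**What the last checks showed**
- **Fully home:** the hand stopped at z = 0.0994, where I expected 0.099. It did not sink further when I rocked it under 10 N. At the end it was still pressing down with about 5.7 N.
- **Past the pins:** I rocked the key along its width at both pins. The vertical force stayed within about 1.5 N until the shoulder met the face, so nothing was forced.
- **Turned:** the hand has turned 1.99 rad, and the key is still square in the jaws. The resisting torque jumped from 0.17 to 0.42–0.45 N m over the last 0.1 rad, which I read as the stop. It held steady for the last half second before hand-in.

**What disagreed or stayed unconfirmed**
- **Extra rotation:** the stop came later than the expected 1.72 rad (1.57 plus 0.15 of play), by about 0.15 to 0.25 rad. I put this down to extra play and give in the key, but did not confirm it.
- **Catch:** the bolt's window faces away from the cameras, so I could not see the catch drawn.
- **Other keys and mug:** my before-and-after picture comparison was inconclusive. It showed differences of 9 to 13 grey levels, possibly from the arm's shadow or view, and I handed in without looking further. The arm did not go near the mug, and I felt no contact with the other keys.

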